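# Lock a finished painting into its field carrier

## Task

The painting is finished and has to travel home. Push the painted panel by its wooden grip fully home against the stop of its carrier, then turn the black knob clockwise until it clicks past its detent and its red quadrant closes the way out behind the panel; last, take the orange-headed locking pin from its stand and push it fully into the hole that the quadrant has uncovered. Leave the cup, the brush and the sharpener where they are.

Things in the scene. Friction and masses are not known exactly. Their poses are not given: they have to be found in the camera images.
- carrier: Fixed white board, 260 (x) by 270 (y) by 36 mm thick, flat on the table. Origin on its underside: edges at x -135 and +125, y -135 and +135. x points the way the panel slides home, to the wooden stop bar at the far end; z up. Brown guides and stop on it are 8 to 10 mm high. Knob axis at (x -85, y +85), pin hole at (x -39, y +65).
- panel (a joint): Metres that the painted panel is short of its stop: 0 = home, up to 0.06 out towards the robot. Panel: 150 by 160 mm, 8 mm thick, grey-blue hill on white, pale yellow border, its top 44.5 mm above the table. It slides along the carrier's x between guides, about 2 N of friction, and cannot be lifted.
- panel_grip (a point): Point on the centre line of the brown wooden grip block, 62.5 mm above the table. The block stands on the panel near the edge next to the robot: 16 mm (carrier x) by 50 mm (carrier y), its top 72.5 mm above the table. Axes as the carrier's. With the panel home it is at the carrier's (x -20, y -35).
- knob (a joint): Knob angle (rad), growing clockwise seen from above; starts between -0.15 and 0.04. Nearly free to 0.71, then a brass tooth on the hub meets a sprung steel plunger (peak about 0.2 N m) and snaps past it at 1.19: clicked. Stop at 1.25. Until then the plunger can push it back. A panel that is out blocks the quadrant.
- knob_grip (a point): Point on the knob's vertical axis, 64 mm above the table. Black bar grip 44 mm long, 14 wide, 45 to 83 mm above the table. x runs along the bar and turns with it (yaw = carrier yaw + 2.356 - knob). White line on top: about to the red dot at the start, green dot when clicked. Its red quadrant plate (radius 60 mm, top 43 mm above the table) covers the pin hole until the click.
- pin_hole (a point): Centre of the mouth of the pin hole in the carrier's top, 36 mm above the table: vertical, 9 mm wide, 28 mm deep, chamfered, with a brass-coloured rim. Under the red quadrant until the knob has clicked. Axes as the carrier's.
- pin: Loose locking pin, upright in its stand. Steel shank 6 mm thick, 24 mm long, tapered tip; orange round head 14 mm thick, 30 mm high. Origin at the tip, z up; head from 24 to 54 mm above it. The head rests on the stand's top, later on the carrier's (tip then 12 mm above the table). The quadrant's edge then is some 3 mm from the head, so hold the head by its upper 20 mm.
- pin_stand: Fixed dark wooden block, 60 by 60 by 36 mm high, with a hole like the carrier's in the centre of its top, where the pin stands. Origin: centre of its underside.
- cup: Loose clear plastic cup, 72 mm wide, 85 mm high, standing on the table; origin in the centre of its underside. Leave alone.
- brush: Loose red-handled brush, 170 mm long, 9 mm thick, lying on the table; origin at the middle of its underside, x along it. Leave alone.
- sharpener: Loose blue sharpener, 45 by 30 by 24 mm, on the table; origin in the centre of its underside. Leave alone.

How it is judged:
On the way, in this order (a step that is already met when the one before it is completed fails the run):
1. the painted panel is fully home: within 4 mm of its stop (value of joint panel below 0.004 m), for 0.2 s.
2. the knob has clicked past its detent (beyond 1.14 rad) with the panel still home within 4 mm (value of joint panel below 0.004 m and value of joint knob above 1.14 rad), for 0.2 s.
3. the locking pin is fully down in the carrier's hole (within 3 mm of its full depth), knob still clicked and panel still home (all of step 2 and z of pin in the frame of carrier below 0.015 m and horizontal distance between pin and pin_hole below 0.004 m and angle between pin's own z axis and vertical below 0.12 rad), for 0.2 s.
At the end, for the whole second after the job is handed in: The panel is within 4 mm of its stop, the knob rests clicked beyond 1.14 rad, and the pin rests upright (within 0.12 rad) and released in the carrier's hole, centred within 4 mm and within 3 mm of its full depth (all of step 3 and linear speed of pin below 0.02 m/s); the robot touches nothing.
It fails at once if the clear plastic cup is shifted by more than 30 mm from where it stood (distance of cup from where it was at the start of the episode above 0.03 m).
It fails at once if the red brush is shifted by more than 30 mm from where it stood (distance of brush from where it was at the start of the episode above 0.03 m).
It fails at once if the blue sharpener is shifted by more than 30 mm from where it stood (distance of sharpener from where it was at the start of the episode above 0.03 m).
It also fails if it takes over 61 s, if anything falls off the work surface, if the arm or the gripper's body presses on something with over 40 N, if the wrist force passes 120 N, or if a joint passes its speed limit or range.

## Robot

A 6-joint arm with a two-finger parallel gripper is mounted at the origin on the work surface. World frame = base frame: x ahead of the robot, y to its left, z up, the work surface at z = 0. Lengths are in m, angles in rad, forces in N, time in s.
With the tool pointing down it reaches from about 0.25 to 0.775 m from the base axis. Payload 4 kg.
Tool frame: the origin (TCP) lies at the very end of the fingers, on their centre line; the grasp point (between the pads) lies 19 mm behind it; z points along the fingers, y is the line along which they close (so a half turn about z gives the same grasp; the last joint's range is limited). The gripper opens to 85 mm and grips with 20 to 120 N. Pads are 22 mm wide; open, the fingers measure 114 mm over their backs; the gripper's body (76 mm by 85 mm) begins 54 mm behind the grasp point. The pads swing forward as they close: fully open they stand 13 mm farther back than shut.
Start: joints at [1.022, 0.087, 1.371, -0, 1.684, -0.103], TCP at [0.237, 0.496, 0.209] pointing down, gripper open.
Joint ranges: [-3.1, 3.1], [-0.76, 2.03], [0.27, 2.55], [-1.08, 4.22], [0.17, 2.65], [-2.57, 2.57]. Speed limits (rad/s): [2.79, 2.79, 3.14, 3.14, 3.14, 3.14].

## Interface

Orientations are given as a rotation vector (axis times angle).
In Python, from rig import manip, eyes gives the robot as it stands.
- The arm moves only by the tool play_rows, never from a script. Its argument "series" is a list of rows, each a list of 4 numbers: the shift along the tool's x, y, z as a fraction of full scale, then the turn about the tool's z as a fraction of full scale. A call has 1 to 5 rows; each row shifts and turns the commanded pose from where the row before left it, along the tool's axes as they then stand; what a row does not reach is not made up. Full scale, the value 1, is 250 mm for a shift and 5 degrees for a turn. A row lasts 1/10 s, in which the tool goes at most 50 mm and 8.59 degrees, less where a joint would pass 70% of its speed; a pose out of reach is approached as far as the arm can. A call with a number of a shift or a turn outside -1 to 1 is refused whole. A call with a gripper value outside its range is refused whole. "hand" is the opening, from 0 (shut) to 1 (fully open), set as the call begins (left out, the last holds). The fingers move at their own pace and stop on an object; the grip force is fixed at half the most. Time passes only in rows, so rows that do not move let the fingers close. It gives the time, the measured TCP pose, the force, the opening and the grip force at its end, in the units of the state.
- manip.get_state(): the state, without advancing time (a new reading comes with each control period).
- eyes.grab_frame(name): name is "scene" or "top" or "wrist"; returns a dict with "image" (480x640x3 uint8, red, green, blue), "depth" (480x640 float32, m along the optical axis (not along the pixel's ray), 0 where there is no reading), "fx", "fy", "cx", "cy" (pixels), "xyz" and "attitude" of the camera in the world; the wrist camera has in their place "tool_from_camera" (4x4, takes a point from camera to tool coordinates, whose origin is the TCP and whose axes are the flange's). Camera axes: x right, y up, looking along -z (the intrinsics and any distortion apply to the point x, -y, -z); pixel columns grow to the right and rows downward; lengths in m; the calibration is good to about 2 mm. A picture is of the moment at which its call begins: read the wrist's pose just before it.
- manip.finish_job(): hands the job in; it is judged then, once.
The state is a dict: "t": time; "joints": joint angles; "joint_velocities": joint speeds; "joint_torque": joint torques, N m; "position": TCP position; "tcp_rot": TCP orientation; "force": force on the tool from outside, world axes, zero at the start; "moment": the same for the moment, N m; "finger_gap": opening from 0.0 (shut) to 1.0 (fully open); "gripper_force": force on a finger pad.
Only numpy, scipy, OpenCV 4.12 (cv2) and the standard library are available. Lean on these libraries where they do the work, as an engineer would, in place of code of your own. Each camera call takes 0.05 s, during which the arm holds its last target. There are 200 camera calls.

## Working session

There is one attempt and no reset: what is moved stays moved. The work goes in short steps, Python scripts to look and compute and a tool call to move; the robot and the scene stay as the last step left them, time stands still between calls to the robot, and variables do not carry over. Pictures are saved under pics/ and viewed, at most 10 in all, crops included, and the job is handed in when it is done.

Besides the shell and the picture viewer there is one more tool, called after "Call:" in YAML: its name, and indented under it one key for each argument. play_rows: Moves the arm, as the interface text tells. Shift numbers are shares of 250 mm and turn numbers shares of 5 degrees, none past 1 either way. Its arguments: {"type":"object","properties":{"series":{"type":"array","items":{"type":"array","items":{"type":"number","minimum":-1,"maximum":1}}},"hand":{"type":"number"}},"required":["series"]}

```bash
mkdir -p pics; ls; cat > h.py <<'E'
import numpy as np, cv2
from scipy.spatial.transform import Rotation as R
from rig import manip, eyes
def grab(name):
    s=manip.get_state(); f=eyes.grab_frame(name)
    if name=="wrist":
        T=np.eye(4);T[:3,:3]=R.from_rotvec(s["tcp_rot"]).as_matrix();T[:3,3]=s["position"]
        T=T@np.array(f["tool_from_camera"]); f["Rm"]=T[:3,:3]; f["o"]=T[:3,3]
    else:
        a=np.array(f["attitude"],float)
        f["Rm"]=a if a.shape==(3,3) else R.from_rotvec(a).as_matrix(); f["o"]=np.array(f["xyz"])
    return f
def ray(f,u,v):
    d=np.array([(u-f["cx"])/f["fx"],-(v-f["cy"])/f["fy"],-1.]); return f["Rm"]@d
def onz(f,u,v,z):
    d=ray(f,u,v); return f["o"]+d*(z-f["o"][2])/d[2]
def dep(f,u,v):
    return f["o"]+ray(f,u,v)*f["depth"][int(v),int(u)]
def proj(f,p):
    c=f["Rm"].T@(np.array(p)-f["o"]); return f["cx"]+f["fx"]*c[0]/-c[2], f["cy"]-f["fy"]*c[1]/-c[2]
def tri(f,a,g,b):
    d,e=ray(f,*a),ray(g,*b); d/=np.linalg.norm(d);e/=np.linalg.norm(e)
    M=np.stack([d,-e],1); st=np.linalg.lstsq(M,g["o"]-f["o"],rcond=None)[0]
    P,Q=f["o"]+st[0]*d,g["o"]+st[1]*e; return (P+Q)/2,np.linalg.norm(P-Q)
E
python3 - <<'E'
from h import *
fs={}
for n in("top","scene","wrist"):
    f=grab(n); fs[n]=f; cv2.imwrite(f"pics/{n}0.png",f["image"][:,:,::-1]); print(n,f["o"],f["fx"],[k for k in f], f.get("attitude"))
np.save("fs0.npy",fs,allow_pickle=True)
print(manip.get_state())
E
```

```text
pics
top [ 0.43201278 -0.01475691  1.11491688] 603.0153103569702 ['image', 'depth', 'fx', 'fy', 'cx', 'cy', 'xyz', 'attitude', 'Rm', 'o'] [ 0.10728786 -0.06914994 -1.57356595]
scene [0.9760067  0.72629683 0.64411688] 537.3121933742457 ['image', 'depth', 'fx', 'fy', 'cx', 'cy', 'xyz', 'attitude', 'Rm', 'o'] [0.30629136 1.26012192 2.3495933 ]
wrist [0.1637983  0.53040416 0.37297963] 424.9131985142867 ['image', 'depth', 'fx', 'fy', 'cx', 'cy', 'tool_from_camera', 'Rm', 'o'] None
{'t': 0.15, 'joints': array([ 1.02194540e+00,  8.78177345e-02,  1.37192432e+00, -1.20274356e-05,
        1.68359426e+00, -1.03139257e-01]), 'joint_velocities': array([-0.00063914, -0.00116331, -0.00394994,  0.00117709, -0.0016743 ,
       -0.00058015]), 'joint_torque': array([ 1.34190177e-03, -3.52371669e+01, -3.13680232e+01, -1.42750823e-04,
        7.99320464e-03,  7.02102994e-06]), 'position': array([0.23691125, 0.49589239, 0.20848154]), 'tcp_rot': array([-6.94222308e-01, -3.06336675e+00,  2.60024745e-03]), 'force': array([-0.77711505, -0.61109182,  0.06734596]), 'moment': array([ 0.01554229, -0.02062741, -0.04643314]), 'gripper_force': 0.0, 'finger_gap': 1.004627746400285}
```

View pics/top0.png

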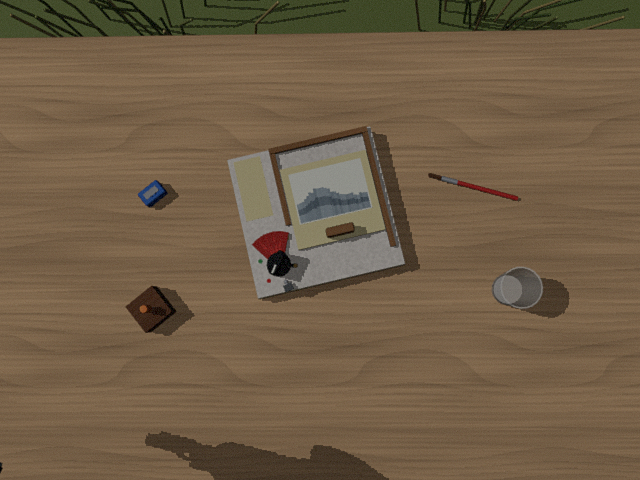

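View pics/scene0.png

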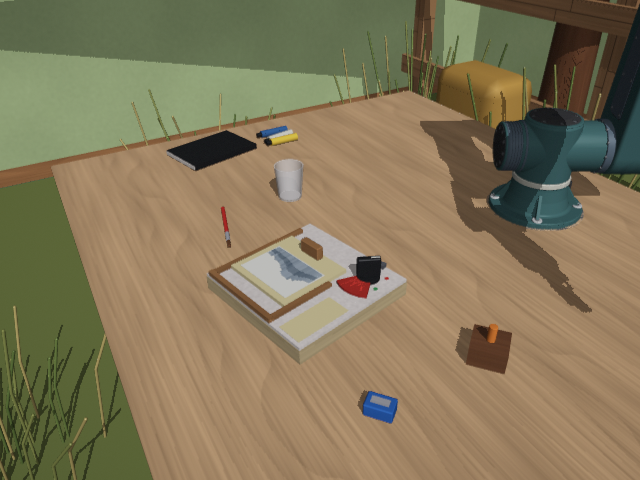

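The top view shows the carrier with corners near (228,159), (369,128), (404,265) and (258,298). The panel grip is at (340,230), the knob at (278,264), the pin at (144,309), the sharpener at (152,193), the brush at (475,188) and the cup at (517,288). The scene view shows the grip at (311,248), the knob at (368,268) and the pin head at (492,333).

```bash
cat > m.py <<'E'
from h import *
fs=np.load("fs0.npy",allow_pickle=True).item(); t,s=fs["top"],fs["scene"]
vv,uu=np.mgrid[0:480,0:640]
def cloud(f):
    d=np.stack([(uu-f["cx"])/f["fx"],-(vv-f["cy"])/f["fy"],-np.ones_like(uu,float)],-1)
    return f["o"]+(d@f["Rm"].T)*f["depth"][...,None]
P=cloud(t); z=P[...,2]
print("table z",np.median(z[400:430,300:600]))
def win(u0,u1,v0,v1): return (uu>=u0)&(uu<=u1)&(vv>=v0)&(vv<=v1)
m=win(200,420,110,320)&(z>.03)&(z<.048)
r=cv2.minAreaRect(P[m][:,:2].astype(np.float32)*1000); print("carrier rect",r, "z",np.median(z[win(232,250,165,170)]))
m=win(310,370,215,245)&(z>.06); q=P[m]; print("grip",cv2.minAreaRect(q[:,:2].astype(np.float32)*1000),np.median(q[:,2]),m.sum())
m=win(255,305,240,285)&(z>.07); q=P[m]; print("knob",cv2.minAreaRect(q[:,:2].astype(np.float32)*1000),np.median(q[:,2]),m.sum())
m=win(110,190,270,340)&(z>.025)&(z<.045); q=P[m]; print("stand",cv2.minAreaRect(q[:,:2].astype(np.float32)*1000),np.median(q[:,2]),m.sum())
def cen(f,w,lo,hi):
    h=cv2.cvtColor(f["image"],cv2.COLOR_RGB2HSV); k=cv2.inRange(h,lo,hi)>0; k&=w
    return uu[k].mean(),vv[k].mean(),k.sum(),uu[k].min(),uu[k].max(),vv[k].min(),vv[k].max()
a=cen(t,win(110,190,270,340),(5,180,130),(16,255,255)); b=cen(s,win(470,510,315,350),(5,180,130),(16,255,255)); print(a,b)
print("pin",tri(t,a[:2],s,b[:2])); 
m=win(110,190,270,340)&(z>.052); q=P[m]; print("pin cloud",q.mean(0) if m.any() else None,q[:,2].max() if m.any() else 0)
# top of pin head: scene top row
for n,a,b in (("knobtop",(278,262),(368,258)),("griptop",(340,227),(312,244))): print(n,tri(t,a,s,b))
print("dots", cen(t,win(255,265,255,266),(50,100,50),(80,255,255)),cen(t,win(264,274,276,286),(0,150,80),(10,255,255)))
E
python3 m.py
```

```text
table z 0.00026252609763599555
carrier rect ((617.1925048828125, 11.28704833984375), (262.4782409667969, 271.7721862792969), 12.971646308898926) z 0.03657741773993772
grip ((517.2115478515625, -15.626205444335938), (47.240623474121094, 163.727294921875), 73.32087707519531) 0.07199496431797692 283
knob ((476.20745849609375, 43.382484436035156), (140.11203002929688, 41.25576400756836), 36.352745056152344) 0.08295294046555446 229
stand ((441.5549621582031, 310.0575866699219), (61.263126373291016, 62.23794937133789), 38.83770751953125) 0.03636860977079559 1111
(np.float64(143.5), np.float64(308.5), np.int64(8), np.int64(141), np.int64(146), np.int64(306), np.int64(311)) (np.float64(492.7251908396947), np.float64(333.0687022900763), np.int64(131), np.int64(488), np.int64(497), np.int64(324), np.int64(342))
pin (array([0.44274938, 0.3116679 , 0.05403604]), np.float64(0.0029757583622588195))
pin cloud [0.43883156 0.21955004 0.35273183] 1.1149168836686831
knobtop (array([0.52072934, 0.07294828, 0.08102813]), np.float64(0.0010266054158821433))
griptop (array([ 0.58063659, -0.03337742,  0.07108456]), np.float64(0.0029888078023190983))
dots (np.float64(260.0), np.float64(261.0), np.int64(9), np.int64(259), np.int64(261), np.int64(260), np.int64(262)) (np.float64(268.5), np.float64(280.2), np.int64(10), np.int64(267), np.int64(270), np.int64(279), np.int64(281))
```

```bash
sed -i 's/(z>.06); q/(z>.06)\&(z<.1); q/; s/(z>.07); q/(z>.07)\&(z<.1); q/; s/(z>.052); q/(z>.045)\&(z<.1); q/' m.py; cat >> m.py <<'E'
m=win(255,305,240,285)&(z>.076)&(z<.1);q=P[m][:,:2];print("knob top mean",q.mean(0),"eig",np.linalg.eigh(np.cov(q.T)))
m=win(310,370,215,245)&(z>.066)&(z<.1);print("grip mean",P[m].mean(0))
yaw=np.deg2rad(12.97);C,S=np.cos(yaw),np.sin(yaw);Rz=np.array([[C,-S],[S,C]]);o=np.array([.6172,.0113])+Rz@[.005,0]
for n,p in(("knob",(-.085,.085)),("hole",(-.039,.065)),("griphome",(-.02,-.035))):print(n,o+Rz@p)
E
python3 m.py
python3 - <<'E'
from h import *
s=manip.get_state(); M=R.from_rotvec(s["tcp_rot"]).as_matrix(); print(M.round(3))
f=grab("wrist");print(np.array(f["tool_from_camera"]).round(3))
E
```

```text
table z 0.00026252609763599555
carrier rect ((617.1925048828125, 11.28704833984375), (262.4782409667969, 271.7721862792969), 12.971646308898926) z 0.03657741773993772
grip ((578.2078857421875, -33.59331130981445), (16.54120635986328, 50.0074577331543), 13.32349681854248) 0.0719519153420527 275
knob ((519.7777709960938, 76.02676391601562), (14.681852340698242, 43.8715705871582), 66.32264709472656) 0.08281296010163752 218
stand ((441.5549621582031, 310.0575866699219), (61.263126373291016, 62.23794937133789), 38.83770751953125) 0.03636860977079559 1111
(np.float64(143.5), np.float64(308.5), np.int64(8), np.int64(141), np.int64(146), np.int64(306), np.int64(311)) (np.float64(492.7251908396947), np.float64(333.0687022900763), np.int64(131), np.int64(488), np.int64(497), np.int64(324), np.int64(342))
pin (array([0.44274938, 0.3116679 , 0.05403604]), np.float64(0.0029757583622588195))
pin cloud [0.44153416 0.30781402 0.06169404] 0.06980825036912441
knobtop (array([0.52072934, 0.07294828, 0.08102813]), np.float64(0.0010266054158821433))
griptop (array([ 0.58063659, -0.03337742,  0.07108456]), np.float64(0.0029888078023190983))
dots (np.float64(260.0), np.float64(261.0), np.int64(9), np.int64(259), np.int64(261), np.int64(260), np.int64(262)) (np.float64(268.5), np.float64(280.2), np.int64(10), np.int64(267), np.int64(270), np.int64(279), np.int64(281))
knob top mean [0.51979693 0.07568717] eig EighResult(eigenvalues=array([1.67996079e-05, 1.54294619e-04]), eigenvectors=array([[-0.40168525, -0.91577779],
       [-0.91577779,  0.40168525]]))
grip mean [ 0.57802823 -0.03364637  0.07208964]
knob [0.52016351 0.07617619]
hole [0.56947876 0.06701071]
griphome [ 0.61043811 -0.02617368]
[[-0.902  0.431 -0.001]
 [ 0.431  0.902 -0.001]
 [ 0.    -0.002 -1.   ]]
[[-0.     0.95   0.312  0.081]
 [ 1.     0.    -0.    -0.001]
 [-0.     0.312 -0.95  -0.165]
 [ 0.     0.     0.     1.   ]]
```

Call:
play_rows:
  series:
    - [-0.136, -0.094, 0, 0]
    - [-0.136, -0.094, 0, 0]
    - [-0.136, -0.094, 0, 0]
    - [-0.136, -0.094, 0, 0]
    - [-0.136, -0.094, 0, 0]
  hand: 0

```text
t: 0.7
position: [0.3403, 0.3154, 0.2092]
tcp_rot: [0.694, 3.064, -0.0]
force: [0.6, 0.3, 0.4]
finger_gap: 0.147
gripper_force: 0.0
```

Call:
play_rows:
  series:
    - [-0.136, -0.094, 0, 0]
    - [-0.136, -0.094, 0, 0]
    - [-0.136, -0.094, 0, 0]
    - [-0.136, -0.094, 0, 0]
    - [-0.136, -0.094, 0, 0]

```text
t: 1.2
position: [0.4431, 0.136, 0.2093]
tcp_rot: [0.694, 3.064, 0.0]
force: [1.0, 0.6, -0.3]
finger_gap: -0.002
gripper_force: 0.0
```

Call:
play_rows:
  series:
    - [-0.136, -0.094, 0, 0]
    - [-0.136, -0.094, 0, 0]
    - [-0.136, -0.094, 0, 0]
    - [-0.136, -0.094, 0, 0]
    - [-0.136, -0.094, 0, 0]

```text
t: 1.7
position: [0.5458, -0.0433, 0.2092]
tcp_rot: [-0.695, -3.064, -0.0]
force: [-0.6, 0.1, -0.1]
finger_gap: 0.002
gripper_force: 0.0
```

Call:
play_rows:
  series:
    - [0, 0, 0, -0.96]
    - [0, 0, 0, -0.96]
    - [0, 0, 0, -0.96]
    - [0, 0, 0, -0.96]
    - [0, 0, 0, 0]

```text
t: 2.2
position: [0.5452, -0.0417, 0.209]
tcp_rot: [-0.174, -3.136, -0.0]
force: [1.0, -0.6, -0.9]
finger_gap: -0.003
gripper_force: 0.0
```

Call:
play_rows:
  series:
    - [0, 0, 0, -0.96]
    - [0, 0, 0, -0.96]
    - [0, 0, 0, -0.96]
    - [0, 0, 0, -0.96]
    - [0, 0, 0, 0]

```text
t: 2.7
position: [0.5452, -0.0416, 0.2092]
tcp_rot: [0.349, -3.122, -0.0]
force: [-0.2, 0.0, -0.7]
finger_gap: -0.001
gripper_force: 0.0
```

Call:
play_rows:
  series:
    - [0, 0, 0.15, 0]
    - [0, 0, 0.15, 0]
    - [0, 0, 0.15, 0]
    - [0, 0, 0.12, 0]
    - [0, 0, 0.046, 0]

```text
t: 3.2
position: [0.5425, -0.0412, 0.0513]
tcp_rot: [0.347, -3.115, -0.003]
force: [-0.0, 0.4, 0.0]
finger_gap: 0.004
gripper_force: 0.0
```

Call:
play_rows:
  series:
    - [-0.03, 0, 0, 0]
    - [-0.03, 0, 0, 0]
    - [-0.03, 0, 0, 0]
    - [-0.03, 0, 0, 0]
    - [-0.02, 0, 0, 0]

```text
t: 3.7
position: [0.5812, -0.0338, 0.0568]
tcp_rot: [-0.352, 3.119, -0.001]
force: [-1.0, 0.1, 0.3]
finger_gap: 0.004
gripper_force: 0.0
```

Call:
play_rows:
  series:
    - [-0.01, 0, 0, 0]
    - [-0.01, 0, 0, 0]
    - [-0.01, 0, 0, 0]
    - [-0.006, 0, 0, 0]
    - [0, 0, 0, 0]

```text
t: 4.2
position: [0.5883, -0.0319, 0.0553]
tcp_rot: [0.352, -3.122, -0.0]
force: [-0.3, -0.3, -0.3]
finger_gap: 0.0
gripper_force: 0.0
```

Call:
play_rows:
  series:
    - [-0.006, 0, 0, 0]
    - [-0.006, 0, 0, 0]
    - [-0.006, 0, 0, 0]
    - [0, 0, 0, 0]
    - [0, 0, 0, 0]

```text
t: 4.7
position: [0.5926, -0.0309, 0.0554]
tcp_rot: [0.352, -3.122, -0.0]
force: [0.1, 0.2, 0.4]
finger_gap: 0.003
gripper_force: 0.0
```

```bash
cat > look.py <<'E'
from h import *
import sys
vv,uu=np.mgrid[0:480,0:640]
f=grab("top");d=np.stack([(uu-f["cx"])/f["fx"],-(vv-f["cy"])/f["fy"],-np.ones_like(uu,float)],-1)
P=f["o"]+(d@f["Rm"].T)*f["depth"][...,None]
cv2.imwrite(f"pics/{sys.argv[1]}.png",cv2.resize(f["image"][110:320,180:440,::-1],None,fx=3,fy=2.8))
h=cv2.cvtColor(f["image"],cv2.COLOR_RGB2HSV)
# blank margin of white strip between panel's far border and stop: profile along carrier x line y=-20mm at panel-top height
C,S=np.cos(np.deg2rad(12.97)),np.sin(np.deg2rad(12.97))
for x in np.arange(.06,.12,.003):
    p=np.array([.6221+C*x-S*-.06,.0124+S*x+C*-.06,.0445]);u,v=proj(f,p);print(round(x*1000),f["image"][int(round(v)),int(round(u))],end=' ')
print(manip.get_state()["force"])
E
python3 look.py a
```

```text
60 [41 67 63] 63 [34 58 59] 66 [44 67 68] 69 [34 59 58] 72 [44 63 62] 75 [37 63 58] 78 [38 59 58] 81 [42 64 64] 84 [32 59 57] 87 [35 57 54] 90 [31 52 52] 93 [41 59 58] 96 [25 48 49] 99 [16 40 37] 102 [37 47 45] 105 [153 149 145] 108 [151 147 142] 111 [95 93 91] 114 [44 33 30] 117 [97 70 42] [ 0.11254466 -0.04433718  0.06730925]
```

Call:
play_rows:
  series:
    - [-0.006, 0, 0, 0]
    - [-0.006, 0, 0, 0]
    - [0, 0, 0, 0]

```text
t: 5.05
position: [0.5958, -0.0302, 0.0554]
tcp_rot: [-0.352, 3.122, 0.0]
force: [0.9, 0.8, 1.6]
finger_gap: 0.0
gripper_force: 0.0
```

Call:
play_rows:
  series:
    - [-0.006, 0, 0, 0]
    - [0, 0, 0, 0]
    - [0, 0, 0, 0]

```text
t: 5.35
position: [0.597, -0.0299, 0.0554]
tcp_rot: [0.352, -3.122, -0.0]
force: [-0.3, 0.3, 0.1]
finger_gap: 0.003
gripper_force: 0.0
```

Call:
play_rows:
  series:
    - [-0.006, 0, 0, 0]
    - [0, 0, 0, 0]
    - [0, 0, 0, 0]

```text
t: 5.65
position: [0.5985, -0.0295, 0.0554]
tcp_rot: [-0.352, 3.122, 0.0]
force: [-0.6, 0.3, -0.7]
finger_gap: -0.001
gripper_force: 0.0
```

```bash
python3 - <<'E'
from h import *
a=grab("wrist")["image"];b=grab("scene")["image"][180:380,180:440]
o=np.vstack([cv2.resize(a,(560,420))[:, :],]);o=np.hstack([cv2.resize(a,(400,300)),cv2.resize(b,(390,300))])
cv2.imwrite("pics/b.png",o[:,:,::-1])
E
```

```text
(no output)
```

View pics/b.png

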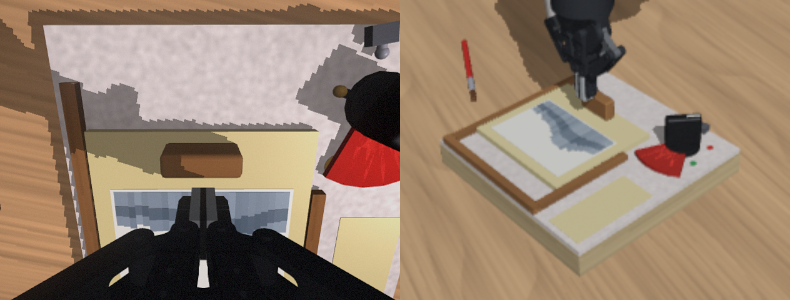

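```bash
python3 - <<'E'
from h import *
fw=grab("wrist");fs=grab("scene");s=manip.get_state();p=s["position"];print(p,s["force"],fw["cx"],fw["cy"])
for n,f in(("w",fw),("s",fs)):
    print(n,"tcp",proj(f,p),"grip0",proj(f,(.578,-.0336,.0725)),"griphome",proj(f,(.6104,-.0262,.0725)),"knob",proj(f,(.5202,.0762,.083)))
# grip triangulation from wrist top-face centre
h=cv2.cvtColor(fw["image"],cv2.COLOR_RGB2HSV)
print("onz grip top", onz(fw,201*1.6,235,.0725))
cv2.imwrite("pics/c.png",np.hstack([fw["image"][100:460,170:490],cv2.resize(fs["image"][200:290,250:340],(360,360))])[:,:,::-1])
fs["image"]; np.save("fw1.npy",{"w":fw,"s":fs},allow_pickle=True)
E
```

```text
[ 0.59842686 -0.02956905  0.05540333] [-0.17813966 -0.12876555 -0.19792147] 324.73796022398113 238.1835254094919
w tcp (np.float64(324.43444545550045), np.float64(298.2555981623311)) grip0 (np.float64(325.9810041262992), np.float64(268.2168803865376)) griphome (np.float64(325.94626493831663), np.float64(345.64592798110215)) knob (np.float64(692.8952473115654), np.float64(189.7458436895957))
s tcp (np.float64(304.2352721297026), np.float64(254.30121648804578)) grip0 (np.float64(312.35906086650397), np.float64(242.8419986438058)) griphome (np.float64(299.14917937415737), np.float64(249.6026111425065)) knob (np.float64(369.5675523628316), np.float64(257.936416590088))
onz grip top [ 0.56564068 -0.03806627  0.0725    ]
```

View pics/c.png

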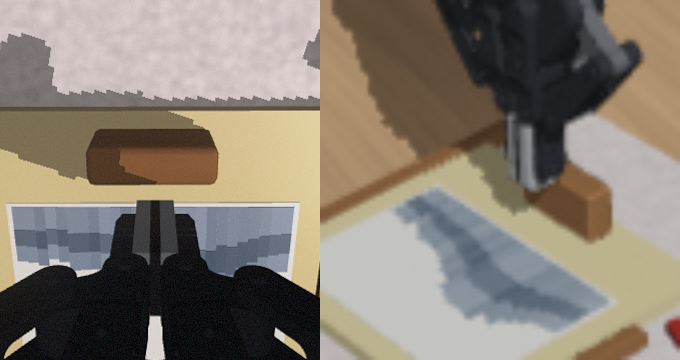

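The crop shows that the shut fingertips passed over the grip. The tip is at about wrist (325,303) and scene (304,247), on the grip's +x side, and the panel has not moved. I'll triangulate the tip to find its real height.

```bash
python3 - <<'E'
from h import *
d=np.load("fw1.npy",allow_pickle=True).item();w,s=d["w"],d["s"]
print("tip",tri(w,(325,301),s,(304,247)))
for z in(.055,.065,.075,.085):print(z,proj(w,(.5984,-.0296,z)),proj(s,(.5984,-.0296,z)))
# depth at fingertip in both
print([dep(s,u,v).round(4) for u,v in((304,238),(304,242),(304,245),(302,245))])
print([dep(w,u,v).round(4) for u,v in((318,306),(332,306),(318,320),(332,320))])
print("grip in wrist depth",[dep(w,u,267).round(4) for u in(300,325,350)], "panel", dep(w,325,293).round(4), "carrier",dep(w,300,150).round(4))
E
```

```text
tip (array([ 0.5949381 , -0.03176692,  0.068979  ]), np.float64(0.0043097603390114805))
0.055 (np.float64(324.3793030952797), np.float64(297.7658405895393)) (np.float64(304.24724506185385), np.float64(254.46175904532316))
0.065 (np.float64(324.3400917849684), np.float64(308.72045391435836)) (np.float64(304.06925033279504), np.float64(250.15998329942616))
0.075 (np.float64(324.29630965369716), np.float64(320.95203492520227)) (np.float64(303.8893082070913), np.float64(245.81114288088966))
0.085 (np.float64(324.2471080124287), np.float64(334.69768511551797)) (np.float64(303.70738654997024), np.float64(241.41446115668978))
[array([ 0.6042, -0.0162,  0.1022]), array([ 0.6044, -0.0165,  0.0932]), array([ 0.6033, -0.0193,  0.0845]), array([ 0.6059, -0.0223,  0.0837])]
[array([ 0.5871, -0.0344,  0.0861]), array([ 0.5859, -0.0297,  0.0863]), array([ 0.5874, -0.0342,  0.0954]), array([ 0.586 , -0.0298,  0.0961])]
grip in wrist depth [array([ 0.5796, -0.0432,  0.0726]), array([ 0.578 , -0.034 ,  0.0715]), array([ 0.5757, -0.0249,  0.0721])] panel [ 0.6011 -0.0287  0.0444] carrier [ 0.542  -0.0531  0.0357]
```

```bash
python3 - <<'E'
from h import *
d=np.load("fw1.npy",allow_pickle=True).item();w,s=d["w"],d["s"]
for v in range(292,312,2):print(v,[np.r_[dep(w,u,v).round(4),w["image"][v,u]] for u in(314,325,335)])
for v in range(238,254,2):print(v,[np.r_[dep(s,u,v).round(4),s["image"][v,u]] for u in(301,306)])
print(manip.get_state())
E
```

```text
292 [array([ 6.013e-01, -3.380e-02,  4.540e-02,  2.050e+02,  1.820e+02,
        1.350e+02]), array([ 6.01e-01, -2.87e-02,  4.35e-02,  2.06e+02,  1.87e+02,  1.38e+02]), array([ 5.991e-01, -2.450e-02,  4.540e-02,  2.050e+02,  1.840e+02,
        1.330e+02])]
294 [array([ 6.024e-01, -3.350e-02,  4.510e-02,  2.010e+02,  1.840e+02,
        1.320e+02]), array([ 6.015e-01, -2.860e-02,  4.460e-02,  2.070e+02,  1.860e+02,
        1.370e+02]), array([ 6.012e-01, -2.400e-02,  4.300e-02,  2.080e+02,  1.880e+02,
        1.380e+02])]
296 [array([ 6.03e-01, -3.34e-02,  4.57e-02,  2.07e+02,  1.87e+02,  1.36e+02]), array([ 6.023e-01, -2.840e-02,  4.480e-02,  2.050e+02,  1.860e+02,
        1.360e+02]), array([ 6.015e-01, -2.390e-02,  4.440e-02,  2.040e+02,  1.840e+02,
        1.340e+02])]
298 [array([ 6.045e-01, -3.310e-02,  4.470e-02,  2.090e+02,  1.870e+02,
        1.360e+02]), array([ 6.032e-01, -2.820e-02,  4.520e-02,  2.120e+02,  1.920e+02,
        1.420e+02]), array([ 6.024e-01, -2.380e-02,  4.470e-02,  2.110e+02,  1.900e+02,
        1.370e+02])]
300 [array([ 5.873e-01, -3.590e-02,  8.170e-02,  1
[... 2850 characters left out ...]
600e+01])]
{'t': 5.85, 'joints': array([-1.44008678e-01,  2.71981973e-01,  1.46710296e+00,  5.30389497e-05,
        1.40255526e+00, -1.93918482e+00]), 'joint_velocities': array([-0.0016527 ,  0.00026028,  0.00040254,  0.00015508,  0.00107191,
       -0.00284893]), 'joint_torque': array([ 2.17455970e-03, -4.11462629e+01, -2.93671811e+01,  6.64861932e-05,
        1.47175674e-04,  1.95383046e-05]), 'position': array([ 0.59842686, -0.02956905,  0.05540333]), 'tcp_rot': array([ 3.51698560e-01, -3.12181147e+00, -9.83770493e-05]), 'force': array([-0.17813966, -0.12876555, -0.19792147]), 'moment': array([0.00922517, 0.03267572, 0.01714519]), 'gripper_force': 0.0, 'finger_gap': -0.001864595889218351}
```

The fingers really end about 25 mm short of the reported TCP: the tip is at z 0.081 in both views against a reported 0.0554. From here on, reported z = wanted tip z − 0.0255. I'll back over the grip and push again lower down.

Call:
play_rows:
  series:
    - [0, 0, -0.1, 0]
    - [0.1, 0, 0, 0]
    - [0.13, 0, 0, 0]
    - [0, 0, 0, 0]

```text
t: 6.25
position: [0.5387, -0.0426, 0.0796]
tcp_rot: [0.35, -3.118, -0.001]
force: [0.0, 0.3, 0.9]
finger_gap: -0.001
gripper_force: 0.0
```

Call:
play_rows:
  series:
    - [0, 0, 0.1, 0]
    - [0, 0, 0.06, 0]
    - [0, 0, 0.038, 0]
    - [0, 0, 0, 0]

```text
t: 6.65
position: [0.5412, -0.042, 0.0287]
tcp_rot: [0.352, -3.118, -0.002]
force: [0.6, -0.1, -0.2]
finger_gap: 0.001
gripper_force: 0.0
```

Call:
play_rows:
  series:
    - [-0.024, 0, 0, 0]
    - [-0.024, 0, 0, 0]
    - [-0.02, 0, 0, 0]
    - [-0.016, 0, 0, 0]
    - [-0.016, 0, 0, 0]

```text
t: 7.15
position: [0.5669, -0.0369, 0.0313]
tcp_rot: [0.352, -3.121, 0.0]
force: [-2.8, -1.1, 1.2]
finger_gap: -0.001
gripper_force: 1.2
```

Call:
play_rows:
  series:
    - [-0.02, 0, 0, 0]
    - [-0.02, 0, 0, 0]
    - [-0.02, 0, 0, 0]
    - [-0.016, 0, 0, 0]
    - [-0.012, 0, 0, 0]

```text
t: 7.65
position: [0.5886, -0.0318, 0.0309]
tcp_rot: [-0.352, 3.122, 0.0]
force: [-2.2, -1.1, 2.0]
finger_gap: -0.001
gripper_force: 1.1
```

Call:
play_rows:
  series:
    - [-0.006, 0, 0, 0]
    - [-0.004, 0, 0, 0]
    - [0, 0, 0, 0]
    - [0, 0, 0, 0]

```text
t: 8.05
position: [0.5909, -0.0312, 0.0309]
tcp_rot: [-0.352, 3.121, 0.0]
force: [-0.8, -0.4, -0.5]
finger_gap: 0.003
gripper_force: 0.2
```

Call:
play_rows:
  series:
    - [-0.004, 0, 0, 0]
    - [0, 0, 0, 0]
    - [0, 0, 0, 0]

```text
t: 8.35
position: [0.5915, -0.0311, 0.0308]
tcp_rot: [0.352, -3.122, -0.0]
force: [-2.3, -0.3, 0.1]
finger_gap: -0.006
gripper_force: 0.9
```

Call:
play_rows:
  series:
    - [-0.006, 0, 0, 0]
    - [0, 0, 0, 0]
    - [0, 0, 0, 0]

```text
t: 8.65
position: [0.5925, -0.0309, 0.0308]
tcp_rot: [0.352, -3.12, -0.0]
force: [-5.5, -0.5, 3.0]
finger_gap: 0.001
gripper_force: 2.5
```

Call:
play_rows:
  series:
    - [-0.006, 0, 0, 0]
    - [0, 0, 0, 0]
    - [0, 0, 0, 0]

```text
t: 8.95
position: [0.5924, -0.0309, 0.0308]
tcp_rot: [0.351, -3.117, 0.0]
force: [-9.0, -2.1, 4.8]
finger_gap: -0.004
gripper_force: 4.7
```

Call:
play_rows:
  series:
    - [0.04, 0, 0, 0]
    - [0.04, 0, 0, 0]
    - [0, 0, -0.18, 0]
    - [0, 0, -0.18, 0]
    - [0, 0, 0, 0]

```text
t: 9.45
position: [0.5799, -0.0356, 0.1296]
tcp_rot: [-0.35, 3.105, -0.006]
force: [-0.4, -1.0, 0.5]
finger_gap: -0.001
gripper_force: 0.0
```

Call:
play_rows:
  series:
    - [0.036, 0.16, 0, 0]
    - [0.036, 0.16, 0, 0]
    - [0.036, 0.16, 0, 0]
    - [0, 0, 0, 0]
    - [0, 0, 0, 0]
  hand: 0.5

```text
t: 9.95
position: [0.5219, 0.0768, 0.1209]
tcp_rot: [-0.355, 3.12, -0.0]
force: [-0.1, -0.0, -0.3]
finger_gap: 0.503
gripper_force: 0.0
```

```bash
python3 - <<'E'
from h import *
w=grab("wrist"); print(manip.get_state()["position"])
vv,uu=np.mgrid[0:480,0:640]
d=np.stack([(uu-w["cx"])/w["fx"],-(vv-w["cy"])/w["fy"],-np.ones_like(uu,float)],-1)
P=w["o"]+(d@w["Rm"].T)*w["depth"][...,None]
np.save("P.npy",P);cv2.imwrite("pics/d.png",w["image"][:,:,::-1])
k=np.array([.5200,.0761]);C,S=np.cos(np.deg2rad(12.97)),np.sin(np.deg2rad(12.97))
q=P-np.r_[.6221,.0124,0]; cx=q[...,0]*C+q[...,1]*S; cy=-q[...,0]*S+q[...,1]*C
for x in range(-132,-30,6): print(x,[int(1000*np.max(P[...,2][m])) if (m:=(abs(cx*1000-x)<3)&(abs(cy*1000-y)<3)&(w["depth"]>0)&(P[...,2]<.12)).any() else -1 for y in range(30,132,6)])
m=(w["depth"]>0)&(P[...,2]>.076)&(P[...,2]<.09)&(np.hypot(P[...,0]-k[0],P[...,1]-k[1])<.028); print("knob",P[m].mean(0),cv2.minAreaRect(P[m][:,:2].astype(np.float32)*1000))
E
```

```text
[0.52229083 0.0759807  0.12095623]
-132 [38, 37, 37, 38, 38, 38, 46, 46, 46, 46, 37, 37, 37, 37, 37, 38, 37]
-126 [38, 37, 38, 37, 38, 37, 46, 46, 47, 46, 37, 37, 37, 37, 38, 37, 37]
-120 [37, 37, 37, 38, 37, 37, 44, 46, 46, 42, 38, 37, 37, 37, 37, 38, 37]
-114 [37, 37, 38, 37, 37, 38, 38, 43, 45, 37, 37, 37, 38, 38, 37, 37, 37]
-108 [38, 37, 37, 37, 37, 37, 38, 43, 46, 45, 83, 81, 39, 39, 37, 37, 37]
-102 [37, 37, 37, 37, 38, 37, 45, 46, 47, 83, 84, 85, 83, 38, 37, 37, 38]
-96 [38, 38, 37, 38, 47, 46, 46, 46, 81, 84, 85, 85, 83, 37, 37, 38, 37]
-90 [38, 37, 38, 38, 46, 45, 46, 46, 84, 85, 84, 83, 46, 42, 38, 37, 37]
-84 [38, 38, 37, 37, 38, 45, 46, 84, 84, 84, 83, -1, 46, 37, 37, 38, 37]
-78 [38, 38, 38, 38, 37, 44, 83, 84, 84, 84, 80, 46, 46, 37, 38, 37, 37]
-72 [38, 38, 37, 38, 37, 37, 83, 84, 84, 82, 45, 47, 45, 38, 38, 38, 37]
-66 [37, 37, 37, 38, 37, 37, 37, 84, 84, -1, 45, 46, 44, 44, 37, 37, 37]
-60 [38, 37, 37, 38, 37, 37, 36, -1, -1, 44, 45, 44, 44, 44, 44, 37, 37]
-54 [38, 37, 37, 38, 37, 45, 45, -1, 44, 45, 44, 44, 44, 44, 44, 37, 37]
-48 [37, 37, 38, 38, 37, 44, 44, 44, 44, 44, 44, 44, 44, 45, 44, 44, 37]
-42 [37, 37, 37, 37, 44, 45, 45, 45, 44, 44, 45, 45, 44, 44, 44, 44, 37]
-36 [46, 36, 36, 37, 44, 44, 44, 44, 44, 44, 45, 44, 44, 44, 44, 44, 36]
knob [0.51802258 0.07415555 0.08257095] ((519.3770751953125, 74.48823547363281), (14.332650184631348, 43.53927230834961), 65.944091796875)
```

View pics/d.png

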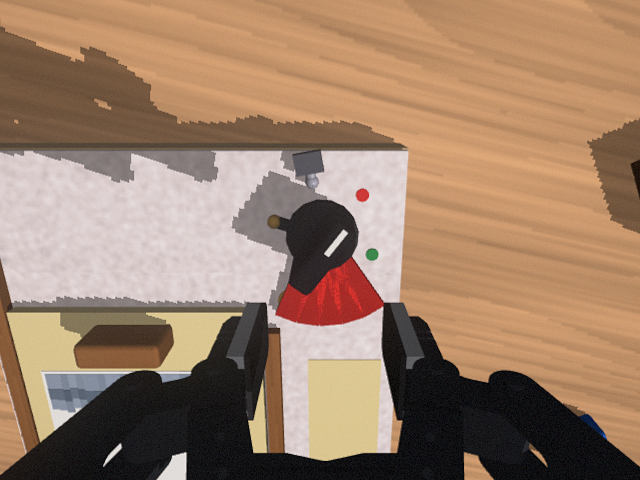

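The wrist view shows the knob at (322,235) with its white line pointing to the upper right. The red dot is at (362,195), the green dot at (372,254) and the plunger at (310,175). The panel is home. Everything around the knob is 47 mm high or less.

Call:
play_rows:
  series:
    - [0.011, 0, 0, 1]
    - [0, 0, 0, 1]
    - [0, 0, 0, 1]
    - [0, 0, 0, 1]
    - [0, 0, 0, 1]

```text
t: 10.5
position: [0.5202, 0.074, 0.1207]
tcp_rot: [0.341, 3.122, -0.0]
force: [0.3, -0.3, -0.6]
finger_gap: 0.5
gripper_force: 0.0
```

Call:
play_rows:
  series:
    - [0, 0, 0, 1]
    - [0, 0, 0, 1]
    - [0, 0, 0, 0.3]
    - [0, 0, 0, 0]
    - [0, 0, 0, 0]

```text
t: 11.0
position: [0.5196, 0.0749, 0.1208]
tcp_rot: [0.643, 3.075, 0.0]
force: [0.2, -0.2, -0.7]
finger_gap: 0.499
gripper_force: 0.0
```

Call:
play_rows:
  series:
    - [0, 0, 0.12, 0]
    - [0, 0, 0.12, 0]
    - [0, 0, 0.08, 0]
    - [0, 0, 0.04, 0]
    - [0, 0, 0, 0]

```text
t: 11.5
position: [0.5182, 0.0753, 0.0293]
tcp_rot: [-0.642, -3.072, 0.001]
force: [0.1, 0.1, 0.0]
finger_gap: 0.502
gripper_force: 0.0
```

Now close on the knob.

Call:
play_rows:
  series:
    - [0, 0, 0, 0]
    - [0, 0, 0, 0]
    - [0, 0, 0, 0]
    - [0, 0, 0, 0]
    - [0, 0, 0, 0]
  hand: 0

```text
t: 12.0
position: [0.5205, 0.075, 0.0328]
tcp_rot: [0.643, 3.072, -0.0]
force: [-2.4, -2.3, 5.4]
finger_gap: 0.152
gripper_force: 60.9
```

Call:
play_rows:
  series:
    - [0, 0, 0, 0.6]
    - [0, 0, 0, 0.6]
    - [0, 0, 0, 0.6]
    - [0, 0, 0, 0.6]
    - [0, 0, 0, 0.6]

```text
t: 12.5
position: [0.5206, 0.0751, 0.0328]
tcp_rot: [1.041, 2.96, 0.001]
force: [-0.9, -2.5, 6.1]
finger_gap: 0.151
gripper_force: 60.9
```

Call:
play_rows:
  series:
    - [0, 0, 0, 0.8]
    - [0, 0, 0, 0.8]
    - [0, 0, 0, 0.8]
    - [0, 0, 0, 0.8]
    - [0, 0, 0, 0.8]

```text
t: 13.0
position: [0.5208, 0.0752, 0.0328]
tcp_rot: [1.541, 2.734, 0.002]
force: [0.2, -2.5, 6.3]
finger_gap: 0.152
gripper_force: 60.9
```

Call:
play_rows:
  series:
    - [0, 0, 0, 0.8]
    - [0, 0, 0, 0.8]
    - [0, 0, 0, 0.8]
    - [0, 0, 0, 0.8]
    - [0, 0, 0, 0.8]

```text
t: 13.5
position: [0.521, 0.0752, 0.0328]
tcp_rot: [1.991, 2.425, 0.004]
force: [-0.6, -1.0, 4.7]
finger_gap: 0.153
gripper_force: 60.7
```

Call:
play_rows:
  series:
    - [0, 0, 0, 0.8]
    - [0, 0, 0, 0.8]
    - [0, 0, 0, 0.8]
    - [0, 0, 0, 0.8]
    - [0, 0, 0, 0.4]

```text
t: 14.0
position: [0.5212, 0.0752, 0.0328]
tcp_rot: [2.346, 2.084, 0.005]
force: [1.0, -1.8, 4.6]
finger_gap: 0.155
gripper_force: 60.8
```

```bash
python3 -c "
from h import *
s=manip.get_state();M=R.from_rotvec(s['tcp_rot']).as_matrix();print(s['t'],s['position'],s['moment'],s['force'],np.rad2deg(np.arctan2(M[1,0],M[0,0])))"
```

```text
14.0 [0.52117596 0.07524288 0.03284281] [-0.40434009 -0.01387753 -0.07846817] [ 0.97680622 -1.81144195  4.59291941] 83.23053185107129
```

Call:
play_rows:
  series:
    - [0, 0, 0, 0.5]
    - [0, 0, 0, 0.5]
    - [0, 0, 0, 0.4]
    - [0, 0, 0, 0]
    - [0, 0, 0, 0]

```text
t: 14.5
position: [0.5212, 0.0752, 0.0328]
tcp_rot: [2.466, 1.941, 0.005]
force: [0.1, -2.2, 6.2]
finger_gap: 0.149
gripper_force: 60.9
```

```bash
python3 -c "
from h import *
s=manip.get_state();M=R.from_rotvec(s['tcp_rot']).as_matrix();print(s['t'],s['position'],s['moment'],s['force'],np.rad2deg(np.arctan2(M[1,0],M[0,0])))"
```

```text
14.5 [0.52122796 0.07518356 0.03283267] [-0.4293721  -0.03526374 -0.02657044] [ 0.13097438 -2.19642852  6.1602269 ] 76.39644664732158
```

Call:
play_rows:
  series:
    - [0, 0, 0, 0.3]
    - [0, 0, 0, 0]
    - [0, 0, 0, 0]

```text
t: 14.8
position: [0.5212, 0.0752, 0.0328]
tcp_rot: [2.488, 1.912, 0.005]
force: [-0.0, -1.1, 6.0]
finger_gap: 0.153
gripper_force: 62.8
```

Call:
play_rows:
  series:
    - [0, 0, 0, 0]
    - [0, 0, 0, 0]
    - [0, 0, 0, 0]
    - [0, 0, 0, 0]
  hand: 0.5

```text
t: 15.2
position: [0.5189, 0.0756, 0.0304]
tcp_rot: [-2.494, -1.909, 0.001]
force: [-1.6, -0.3, 0.9]
finger_gap: 0.5
gripper_force: 0.0
```

Call:
play_rows:
  series:
    - [0, 0, -0.14, 0]
    - [0, 0, -0.18, 0]
    - [0, 0, -0.18, 0]
    - [0, 0, 0, 0]
    - [0, 0, 0, 0]

```text
t: 15.7
position: [0.5202, 0.0756, 0.1575]
tcp_rot: [2.493, 1.908, 0.005]
force: [0.0, 0.3, 0.2]
finger_gap: 0.503
gripper_force: 0.0
```

```bash
python3 - <<'E'
from h import *
w=grab("wrist"); t=grab("top"); s=manip.get_state();print(s["position"],s["tcp_rot"]); np.save("f2.npy",{"w":w,"t":t},allow_pickle=True)
print("hole px",proj(w,(.5695,.0670,.036)),proj(t,(.5695,.0670,.036)),proj(w,(.52,.0758,.083)))
cv2.imwrite("pics/e.png",np.hstack([cv2.resize(w["image"],(440,330)),cv2.resize(t["image"][130:310,200:396],(360,330))])[:,:,::-1])
E
```

```text
[0.51842728 0.07546444 0.15435433] [-2.49338845 -1.90828915  0.00334494]
hole px (np.float64(397.16431817198236), np.float64(212.52028877117274)) (np.float64(283.65853699965413), np.float64(236.94728074683584)) (np.float64(325.59709324508714), np.float64(239.87124434230984))
```

View pics/e.png

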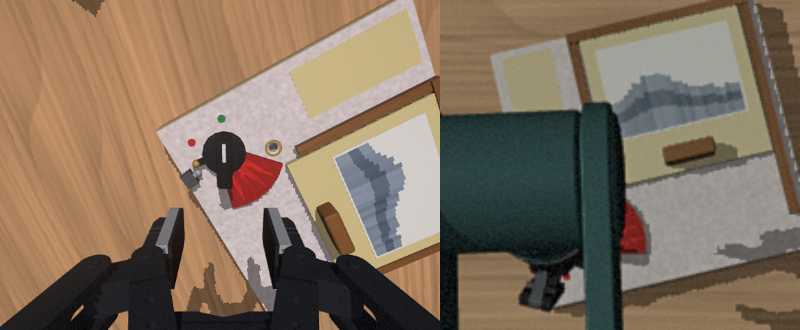

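The wrist crop shows the white line pointing at the green dot, so the knob has clicked. The hole is uncovered at about (274,148) in the crop, which is (398,215) in the full image and agrees with the predicted (397,213). The panel is home. Next I'll refine the hole position.

```bash
cat > hole.py <<'E'
from h import *
w=grab("wrist");s=manip.get_state()
u,v=proj(w,(.5695,.0670,.036));u0,v0=int(u)-22,int(v)-22
c=w["image"][v0:v0+45,u0:u0+45]; h=cv2.cvtColor(c,cv2.COLOR_RGB2HSV)
k=((h[...,1]>70)&(h[...,0]>8)&(h[...,0]<40)).astype(np.uint8)
n,l,st,ce=cv2.connectedComponentsWithStats(k)
for i in range(1,n):
    if st[i,4]>15:
        pts=np.argwhere(l==i)[:,::-1].astype(np.float32);(a,b),r=cv2.minEnclosingCircle(pts)
        e=cv2.fitEllipse(cv2.convexHull(pts)) if len(cv2.convexHull(pts))>5 else None
        print(st[i],ce[i],(a,b),r,e,"world",onz(w,u0+a,v0+b,.036), "mm/px",w["fx"])
print((u-u0,v-v0),s["position"],s["tcp_rot"])
cv2.imwrite("pics/hole.png",cv2.resize(c[:,:,::-1],(450,450)))
E
python3 hole.py
```

```text
[ 10  13  26  25 248] [22.85483871 25.01612903] (22.8125, 25.0625) 12.846853256225586 ((22.791406631469727, 25.199745178222656), (23.95086669921875, 25.672542572021484), 69.62437438964844) world [0.56930149 0.06527773 0.036     ] mm/px 424.9131985142867
(np.float64(22.576324381621816), np.float64(22.648544469593674)) [0.51812851 0.07545463 0.15376894] [-2.4928526  -1.90792684  0.00489058]
```

View pics/hole.png

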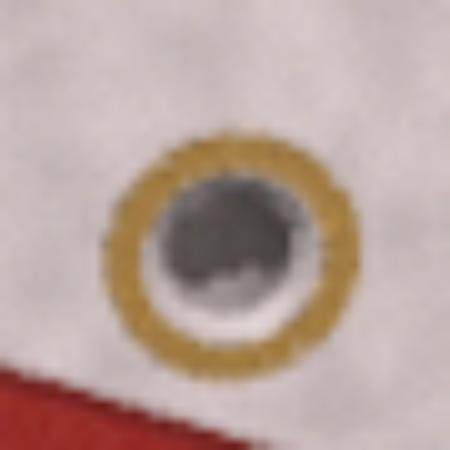

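Call:
play_rows:
  series:
    - [0, 0, 0, -1]
    - [0, 0, 0, -1]
    - [0, 0, 0, -1]
    - [0, 0, 0, -1]
    - [0, 0, 0, -1]

```text
t: 16.35
position: [0.5182, 0.0755, 0.1535]
tcp_rot: [-2.016, -2.405, 0.004]
force: [-0.9, -0.4, 0.1]
finger_gap: 0.502
gripper_force: 0.0
```

Call:
play_rows:
  series:
    - [0, 0, 0, -1]
    - [0, 0, 0, -1]
    - [0, 0, 0, -1]
    - [0, 0, 0, -1]
    - [0, 0, 0, -1]

```text
t: 16.85
position: [0.5182, 0.0754, 0.1536]
tcp_rot: [-1.447, -2.784, 0.003]
force: [-0.2, 0.7, -1.0]
finger_gap: 0.5
gripper_force: 0.0
```

Call:
play_rows:
  series:
    - [0, 0, 0, -1]
    - [0, 0, 0, -1]
    - [0, 0, 0, -1]
    - [0, 0, 0, -1]
    - [0, 0, 0, -1]

```text
t: 17.35
position: [0.5182, 0.0755, 0.1536]
tcp_rot: [-0.81, -3.031, 0.002]
force: [0.0, 0.4, 0.3]
finger_gap: 0.499
gripper_force: 0.0
```

Call:
play_rows:
  series:
    - [0, 0, 0, -1]
    - [0, 0, 0, -1]
    - [0, 0, 0, -1]
    - [0, 0, 0, -1]
    - [0, 0, 0, 0]

```text
t: 17.85
position: [0.5183, 0.0754, 0.1538]
tcp_rot: [-0.278, -3.125, 0.001]
force: [0.6, 0.3, -0.7]
finger_gap: 0.498
gripper_force: 0.0
```

```bash
python3 hole.py
```

```text
[  8  12  24  22 207] [19.92270531 22.51690821] (19.717391967773438, 22.5) 11.813111305236816 ((19.817594528198242, 22.71274757385254), (21.649545669555664, 23.73957061767578), 88.71971893310547) world [0.56927782 0.06503794 0.036     ] mm/px 424.9131985142867
(np.float64(22.420621581815112), np.float64(22.34100929610065)) [0.51843731 0.075436   0.15406874] [-2.80153372e-01 -3.12563823e+00  5.34666474e-04]
```

Call:
play_rows:
  series:
    - [0.08, 0.144, 0, 0]
    - [0.08, 0.144, 0, 0]
    - [0.08, 0.144, 0, 0]
    - [0.08, 0.144, 0, 0]
    - [0.08, 0.144, 0, 0]

```text
t: 18.4
position: [0.4515, 0.2715, 0.1551]
tcp_rot: [-0.281, -3.128, 0.001]
force: [1.7, 0.7, 0.3]
finger_gap: 0.501
gripper_force: 0.0
```

Call:
play_rows:
  series:
    - [0.07, 0.144, 0, 0]
    - [0, 0, 0, 0]
    - [0, 0, 0, 0]
    - [0, 0, 0, 0]

```text
t: 18.8
position: [0.4418, 0.3078, 0.1553]
tcp_rot: [-0.28, -3.128, 0.002]
force: [-0.0, -0.1, 1.2]
finger_gap: 0.503
gripper_force: 0.0
```

```bash
cat > pin.py <<'E'
from h import *
vv,uu=np.mgrid[0:480,0:640]
w=grab("wrist");s=manip.get_state();h=cv2.cvtColor(w["image"],cv2.COLOR_RGB2HSV)
k=(cv2.inRange(h,(4,150,70),(18,255,255))>0)&(vv>60)&(vv<420)
n,l,st,ce=cv2.connectedComponentsWithStats(k.astype(np.uint8))
for i in range(1,n):
    if st[i,4]>40:
        m=(l==i)&(w["depth"]>0); d=np.stack([(uu[m]-w["cx"])/w["fx"],-(vv[m]-w["cy"])/w["fy"],-np.ones(m.sum())],-1)
        P=w["o"]+(d@w["Rm"].T)*w["depth"][m][:,None]; q=P[P[:,2]>np.percentile(P[:,2],97)-.003]
        print(st[i],"z",np.percentile(P[:,2],[3,50,97]).round(4),"top rect",cv2.minAreaRect(q[:,:2].astype(np.float32)*1000),"mean",q.mean(0))
print(s["t"],s["position"],s["tcp_rot"]);M=R.from_rotvec(s["tcp_rot"]).as_matrix();print(M.round(3))
cv2.imwrite("pics/pin.png",w["image"][:,:,::-1])
E
python3 pin.py
```

```text
[ 267  161  120  115 4522] z [0.0349 0.0364 0.0664] top rect ((441.4708557128906, 308.4923400878906), (13.24392318725586, 13.524893760681152), 79.05876922607422) mean [0.4410078  0.30844891 0.0660179 ]
18.85 [0.44204127 0.3076128  0.15550041] [-2.80928198e-01 -3.12854477e+00  1.29233818e-03]
[[-0.984  0.178 -0.001]
 [ 0.178  0.984 -0.001]
 [ 0.    -0.001 -1.   ]]
```

Call:
play_rows:
  series:
    - [0.004, 0.003, 0.16, 0]
    - [0, 0, 0.16, 0]
    - [0, 0, 0.12, 0]
    - [0, 0, 0.07, 0]
    - [0, 0, 0.02, 0]

```text
t: 19.35
position: [0.4395, 0.3073, 0.0205]
tcp_rot: [-0.282, -3.124, 0.005]
force: [-0.3, -0.1, -0.3]
finger_gap: 0.503
gripper_force: 0.0
```

Call:
play_rows:
  series:
    - [0, 0, 0, 0]
    - [0, 0, 0, 0]
    - [0, 0, 0, 0]

```text
t: 19.65
position: [0.4422, 0.3101, 0.0253]
tcp_rot: [0.278, 3.126, 0.003]
force: [-0.2, 0.6, -0.6]
finger_gap: 0.502
gripper_force: 0.0
```

Call:
play_rows:
  series:
    - [0, 0, 0, 0]
    - [0, 0, 0, 0]
    - [0, 0, 0, 0]
    - [0, 0, 0, 0]
    - [0, 0, 0, 0]
  hand: 0

```text
t: 20.15
position: [0.4415, 0.3101, 0.0245]
tcp_rot: [0.277, 3.128, 0.002]
force: [-0.7, 0.5, 4.8]
finger_gap: 0.135
gripper_force: 58.6
```

Call:
play_rows:
  series:
    - [0, 0, -0.04, 0]
    - [0, 0, -0.1, 0]
    - [0, 0, -0.14, 0]
    - [0, 0, -0.14, 0]
    - [0, 0, 0, 0]

```text
t: 20.65
position: [0.4439, 0.3115, 0.1349]
tcp_rot: [0.277, 3.12, 0.01]
force: [1.0, -0.8, 0.9]
finger_gap: 0.133
gripper_force: 58.7
```

Call:
play_rows:
  series:
    - [0, 0, 0, 0]
    - [0, 0, 0, 0]

```text
t: 20.85
position: [0.4399, 0.3092, 0.1269]
tcp_rot: [-0.277, -3.127, 0.003]
force: [0.4, -0.0, -0.5]
finger_gap: 0.133
gripper_force: 58.7
```

```bash
cat > held.py <<'E'
from h import *
import sys
s=manip.get_state();w=grab("wrist");t=grab("scene");print(s["t"],s["position"],s["finger_gap"])
M=R.from_rotvec(s["tcp_rot"]).as_matrix()
# pin tip expected ~ 54-18 mm below finger end
for z in (0,-.0255,.0105):print(z,proj(w,s["position"]+M[:,2]*z),proj(t,s["position"]+M[:,2]*z))
u,v=map(int,proj(t,s["position"]));u=np.clip(u,60,580);v=np.clip(v,60,420)
o=np.hstack([cv2.resize(w["image"][200:420,200:450],(410,360)),cv2.resize(t["image"][v-50:v+50,u-50:u+50],(360,360))])
np.save("f3.npy",{"w":w,"s":t,"u":u,"v":v,"p":s["position"],"M":M},allow_pickle=True)
cv2.imwrite(f"pics/{sys.argv[1]}.png",o[:,:,::-1]);print(u,v)
E
python3 held.py held
```

```text
20.85 [0.43990365 0.3091871  0.12685395] 0.13342135572031677
0 (np.float64(325.57639662300903), np.float64(298.18685044715494)) (np.float64(501.8281129302326), np.float64(295.53364485997565))
-0.0255 (np.float64(325.6849301908651), np.float64(328.87731277017184)) (np.float64(504.77243919559584), np.float64(282.1003741097375))
0.0105 (np.float64(325.5396821958922), np.float64(287.8049680084142)) (np.float64(500.64582845402754), np.float64(300.92773031154405))
501 295
```

View pics/held.png

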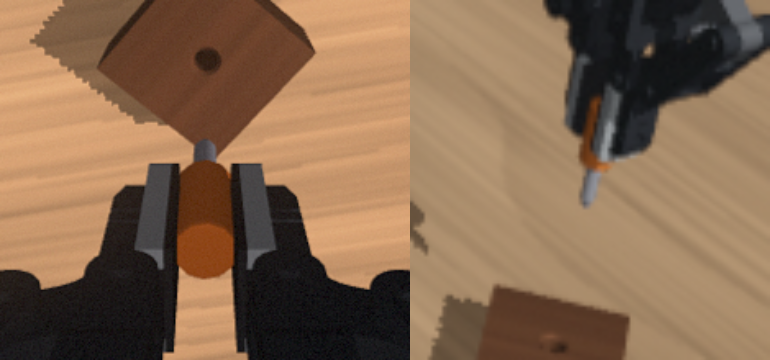

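The crop shows the pin held upright between the pads, with its shank tip at crop (204,141) in the wrist view and (176,206) in the scene half. The tip is about 12 mm past the reported TCP, so seated means reported z ≈ 0.0245. Next I'll carry it over the hole.

Call:
play_rows:
  series:
    - [-0.098, -0.124, 0, 0]
    - [-0.098, -0.124, 0, 0]
    - [-0.098, -0.124, 0, 0]
    - [-0.098, -0.124, 0, 0]
    - [-0.098, -0.124, 0, 0]

```text
t: 21.45
position: [0.5339, 0.1341, 0.1269]
tcp_rot: [-0.277, -3.127, 0.001]
force: [-0.5, 0.5, -0.2]
finger_gap: 0.14
gripper_force: 58.7
```

Call:
play_rows:
  series:
    - [-0.098, -0.124, 0, 0]
    - [-0.095, -0.124, 0, 0]
    - [0, 0, 0, 0]
    - [0, 0, 0, 0]
    - [0, 0, 0, 0]

```text
t: 21.95
position: [0.5699, 0.0667, 0.1274]
tcp_rot: [-0.277, -3.127, -0.001]
force: [-0.1, -0.6, -0.2]
finger_gap: 0.137
gripper_force: 58.8
```

Call:
play_rows:
  series:
    - [0, 0, 0.1, 0]
    - [0, 0, 0.06, 0]
    - [0, 0, 0, 0]
    - [0, 0, 0, 0]
    - [0, 0, 0, 0]

```text
t: 22.45
position: [0.5713, 0.0664, 0.0894]
tcp_rot: [0.276, 3.128, 0.0]
force: [0.2, -0.8, -0.5]
finger_gap: 0.135
gripper_force: 58.8
```

```bash
cat > al.py <<'E'
from h import *
s=manip.get_state();w=grab("wrist");M=R.from_rotvec(s["tcp_rot"]).as_matrix();p=s["position"]
t=p+M[:,2]*.0122; print(s["t"],p,"tip z",t[2],"tip px",proj(w,t))
im=w["image"]; h=cv2.cvtColor(im,cv2.COLOR_RGB2HSV)
u,v=map(int,proj(w,(.5693,.0652,.036)));k=np.zeros((480,640),np.uint8)
k[v-32:v+32,u-32:u+32]=((h[...,1]>90)&(h[...,0]>12)&(h[...,0]<35))[v-32:v+32,u-32:u+32]
pts=np.argwhere(k)[:,::-1].astype(np.float32)
print(len(pts)); (a,b),r=cv2.minEnclosingCircle(pts);e=cv2.fitEllipse(cv2.convexHull(pts))
for q in((a,b),e[0]):
    H=onz(w,*q,.036);print(q,"hole",H,"tool dxy mm",(M.T@(H-p))[:2]*1000)
print(r,e[1]);x=np.vstack([im[220:400,200:450],])
cv2.imwrite("pics/al.png",cv2.resize(x,(750,540))[:,:,::-1])
E
python3 al.py
```

```text
22.45 [0.57128366 0.06644867 0.08944988] tip z 0.07724989641094585 tip px (np.float64(325.53159214496037), np.float64(286.2179254893486))
360
(313.9795227050781, 260.5175476074219) hole [0.57367878 0.05965711 0.036     ] tool dxy mm [-3.46081843 -6.28806205]
(314.0073547363281, 260.2620849609375) hole [0.57353357 0.05969979 0.036     ] tool dxy mm [-3.31037933 -6.2715211 ]
28.01365089416504 (34.33985900878906, 56.957420349121094)
```

View pics/al.png

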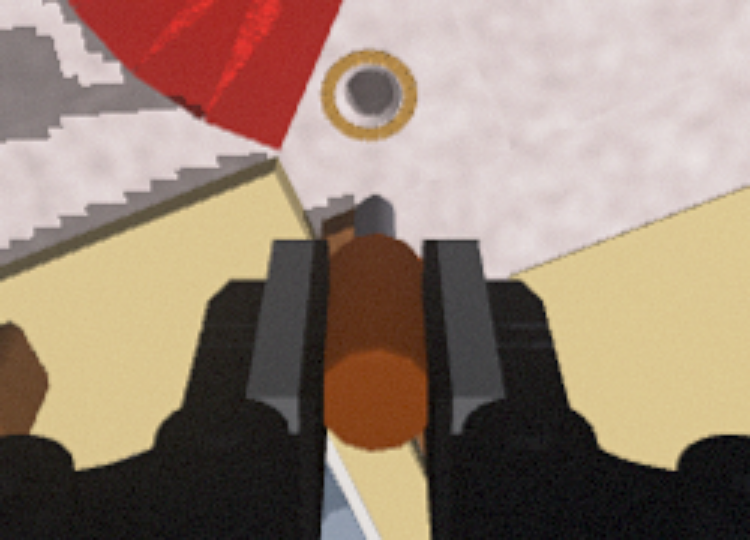

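The crop shows the hole rim centre at (369,95), which is px (323.2,251.7). The pin tip is at crop (375,198), which is px (325,286). The quadrant edge is to the left of the hole. The automatic mask took in yellow panel border, so I'll use the rim centre directly.

```bash
python3 - <<'E'
from h import *
s=manip.get_state();w=grab("wrist");M=R.from_rotvec(s["tcp_rot"]).as_matrix();p=s["position"]
h=cv2.cvtColor(w["image"],cv2.COLOR_RGB2HSV)
k=((h[...,1]>90)&(h[...,0]>12)&(h[...,0]<35)).astype(np.uint8);k[:233]=0;k[270:]=0;k[:,:302]=0;k[:,345:]=0
pts=np.argwhere(k)[:,::-1].astype(np.float32);print(cv2.fitEllipse(cv2.convexHull(pts)))
for q in(cv2.minEnclosingCircle(pts)[0],(323.2,251.7)):
    H=onz(w,*q,.036);print(q,p,H,(M.T@(H-p))*1000)
# tip: pixel row 286,325 at 12.2 beyond
T=onz(w,325,286.2,p[2]-.0122);print("tip tool",(M.T@(T-p))*1000)
E
```

```text
((322.7447204589844, 250.78118896484375), (29.591018676757812, 31.473514556884766), 91.41480255126953)
(322.758056640625, 251.0) [0.5714932  0.06631926 0.08971867] [0.56938904 0.0652478  0.036     ] [ 2.00435745 -1.45447107 53.71348099]
(323.2, 251.7) [0.5714932  0.06631926 0.08971867] [0.56983212 0.06541334 0.036     ] [ 1.59724929 -1.2136728  53.71453377]
tip tool [ 8.55861182e-03 -2.42038814e-01  1.21998783e+01]
```

Call:
play_rows:
  series:
    - [0.0075, -0.0045, 0, 0]
    - [0, 0, 0.05, 0]
    - [0, 0, 0.05, 0]
    - [0, 0, 0.04, 0]
    - [0, 0, 0, 0]

```text
t: 23.05
position: [0.5666, 0.0652, 0.0501]
tcp_rot: [-0.277, -3.124, 0.001]
force: [0.5, 0.1, -0.1]
finger_gap: 0.133
gripper_force: 58.8
```

Call:
play_rows:
  series:
    - [0, 0, 0.02, 0]
    - [0, 0, 0.02, 0]
    - [0, 0, 0.02, 0]
    - [0, 0, 0.02, 0]
    - [0, 0, 0, 0]

```text
t: 23.55
position: [0.5681, 0.0653, 0.0324]
tcp_rot: [-0.278, -3.128, 0.0]
force: [-0.7, -0.3, -0.4]
finger_gap: 0.133
gripper_force: 58.8
```

Call:
play_rows:
  series:
    - [-0.003, 0, 0.012, 0]
    - [0, 0, 0.012, 0]
    - [0, 0, 0.008, 0]
    - [0, 0, 0, 0]
    - [0, 0, 0, 0]

```text
t: 24.05
position: [0.5694, 0.0651, 0.0254]
tcp_rot: [-0.278, -3.129, -0.0]
force: [-0.5, 0.5, 0.2]
finger_gap: 0.137
gripper_force: 58.8
```

Call:
play_rows:
  series:
    - [0, 0, 0.005, 0]
    - [0, 0, 0, 0]
    - [0, 0, 0, 0]

```text
t: 24.35
position: [0.5698, 0.0652, 0.0246]
tcp_rot: [0.278, 3.128, 0.0]
force: [0.6, -0.0, 0.7]
finger_gap: 0.136
gripper_force: 59.1
```

Call:
play_rows:
  series:
    - [0, 0, 0.005, 0]
    - [0, 0, 0, 0]
    - [0, 0, 0, 0]

```text
t: 24.65
position: [0.5699, 0.0651, 0.0245]
tcp_rot: [0.278, 3.128, 0.0]
force: [-2.0, -0.5, 5.9]
finger_gap: 0.135
gripper_force: 59.5
```

Call:
play_rows:
  series:
    - [0, 0, 0.004, 0]
    - [0, 0, 0, 0]
    - [0, 0, 0, 0]

```text
t: 24.95
position: [0.57, 0.0651, 0.0244]
tcp_rot: [0.277, 3.128, 0.0]
force: [-3.3, -1.3, 8.8]
finger_gap: 0.137
gripper_force: 59.9
```

The head is seated: force is building and z has stalled at 0.0244. I'll release and retreat.

Call:
play_rows:
  series:
    - [0, 0, 0, 0]
    - [0, 0, 0, 0]
    - [0, 0, 0, 0]
    - [0, 0, 0, 0]
  hand: 0.4

```text
t: 25.35
position: [0.5691, 0.0651, 0.0214]
tcp_rot: [-0.278, -3.128, -0.0]
force: [0.1, -0.4, -0.6]
finger_gap: 0.398
gripper_force: 0.0
```

Call:
play_rows:
  series:
    - [0, 0, -0.04, 0]
    - [0, 0, -0.12, 0]
    - [0, 0, -0.14, 0]
    - [0.1, 0, -0.14, 0]
    - [0, 0, 0, 0]

```text
t: 25.85
position: [0.547, 0.0701, 0.1395]
tcp_rot: [0.276, 3.118, 0.003]
force: [0.5, -0.5, 0.5]
finger_gap: 0.402
gripper_force: 0.0
```

Call:
play_rows:
  series:
    - [0, 0, 0, 0]
    - [0, 0, 0, 0]
    - [0, 0, 0, 0]

```text
t: 26.15
position: [0.5441, 0.0694, 0.1301]
tcp_rot: [-0.278, -3.126, 0.001]
force: [0.2, 0.6, -0.1]
finger_gap: 0.404
gripper_force: 0.0
```

```bash
python3 pin.py
```

```text
[314 264  25  39 713] z [0.0382 0.0649 0.0671] top rect ((569.5589599609375, 64.786376953125), (12.706650733947754, 12.651352882385254), 19.35397720336914) mean [0.5694907  0.06470768 0.06611861]
[339 339  43  81 832] z [0.0386 0.0443 0.0455] top rect ((654.7619018554688, 71.84263610839844), (67.53270721435547, 9.474791526794434), 13.10142707824707) mean [0.65909436 0.07318118 0.04440862]
[179 360  30  20 162] z [0.0718 0.0728 0.0742] top rect ((571.2066650390625, 8.417854309082031), (14.98547077178955, 111.6741714477539), 46.776729583740234) mean [ 0.60508064 -0.02289221  0.07366639]
[ 78 383  27  24 120] z [0.0436 0.0445 0.0457] top rect ((628.1748046875, -113.00812530517578), (21.079030990600586, 10.594847679138184), 18.856029510498047) mean [ 0.63047014 -0.11339872  0.04452012]
26.2 [0.54413218 0.06937962 0.13005573] [-2.77698095e-01 -3.12594620e+00  5.20586574e-04]
[[-0.984  0.176 -0.003]
 [ 0.176  0.984 -0.   ]
 [ 0.003 -0.001 -1.   ]]
```

View pics/pin.png

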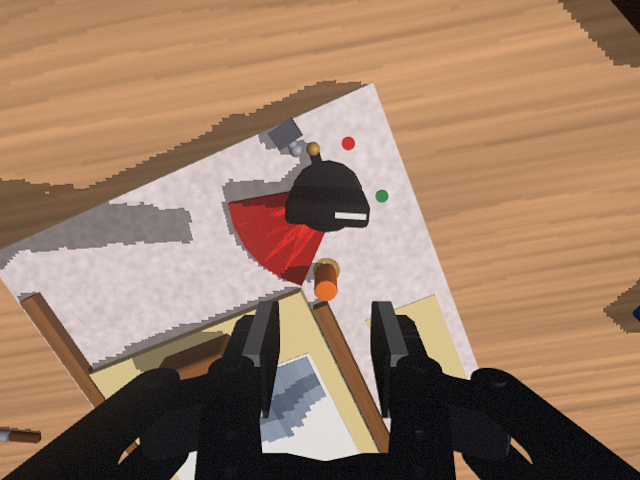

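The picture shows the pin head upright at (325,288) over the hole, with its top at z 0.066 as it should be when seated. The knob line is towards the green dot, the tooth is past the plunger and nothing is touched.

```bash
python3 -c "
from rig import manip; print(manip.finish_job())"
```

```text
the job is handed in; nothing more can be done
None
```

I handed the job in after about 26 s of the 61 s allowed: the last images show the panel home, the knob clicked and the pin seated upright and released, with nothing touching, but no verdict came back.

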